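Push the cigars home against the stop of the aligning rack

ROBOT

A 7-joint arm with a two-finger parallel gripper is mounted at the origin on a cart in front of the work surface, level with it; the furniture and walls round the work are solid. World frame = base frame: x ahead of the robot, y to its left, z up, the work surface at z = 0. Lengths are in m, angles in rad, forces in N, time in s.
With the tool pointing down it reaches from about 0.425 to 0.95 m from the base axis. Payload 4.7 kg.
Tool frame: the origin (TCP) lies between the finger pads; the fingertips stand 22 mm ahead of it and the grasp point (between the pads) lies 3 mm ahead of it; z points along the fingers, y is the line along which they close (so a half turn about z gives the same grasp; the last joint's range is limited). The gripper opens to 87 mm and grips with 3 to 60 N. Pads are 19 mm wide; open, the fingers measure 117 mm over their backs; the gripper's body (75 mm by 190 mm) begins 51 mm behind the grasp point.
Start: joints at [1.259, 0.469, -0.049, 1.532, 0.024, 1.141, -0.082], TCP at [0.188, -0.648, 0.245] pointing down, gripper open.
Joint ranges: [-2.59, 2.59], [-0.33, 1.99], [-1.39, 1.29], [0.1, 2.45], [-1.04, 4.18], [0.21, 1.99], [-2.66, 2.66]. Speed limits (rad/s): [2.57, 2.57, 3.14, 3.14, 3.14, 3.14, 3.14].

INTERFACE

Orientations are given as a unit quaternion [x, y, z, w].
In Python, from rig import manip gives the robot as it stands.
- The arm moves only by the tool drive_tool, never from a script. Its argument "plan" is a list that holds one entry, the list of rows, each a list of 6 numbers: the shift along the tool's x, y, z in m, then the turn, a rotation vector about the tool's x, y, z in degrees. A call has 1 to 8 rows; each row is the pose to reach, as a shift and turn from the pose commanded when the call began, along the tool's axes at that moment; what a row does not reach only later rows make up. A row lasts 1/12 s, in which the tool goes at most 41.7 mm and 7.16 degrees, less where a joint would pass 70% of its speed; a pose out of reach is approached as far as the arm can. A call with a gripper value outside its range is refused whole. "hand" is the opening, from 0 (shut) to 1 (fully open), set as the call begins (left out, the last holds). The fingers move at their own pace and stop on an object; the grip force is fixed at half the most. Time passes only in rows, so rows that repeat a pose let the fingers close. It gives the time, the measured TCP pose, the force, the opening and the grip force at its end, in the units of the state.
- manip.observe(): the state, without advancing time (a new reading comes with each control period).
- manip.capture(name): name is "scene" or "side" or "wrist"; returns a dict with "img" (420x560x3 uint8, red, green, blue), "camera_matrix" (3x3 intrinsics, pixels), "R" (3x3) and "t" (3): a world point X has camera coordinates R X + t; the wrist camera has in their place "tool_from_camera" (4x4, takes a point from camera to tool coordinates, whose origin is the TCP and whose axes are the flange's). Camera axes: x right, y down, z forward; pixel columns grow to the right and rows downward; lengths in m; the calibration is good to about 2 mm. A picture is of the moment at which its call begins: read the wrist's pose just before it. There is no depth.
- manip.sign_off(): hands the job in; it is judged then, once.
Trained networks look in the newest picture that a camera, given by its name, has taken for a name from the list of things; names that differ only in an ending like _2 or _b are one class to them, and where a whole thing is asked for, a point or a joint stands for the part that bears it (a point fixed in the world has none). Each returns a list of dicts, best first, with "p" (0 to 1); they miss things now and then, are a little off and sometimes report something else, mostly with a low value. They report only what shows in the picture. A call takes as long as a camera call.
- manip.silhouettes(target, camera): "pixels" (420x560 bool, what is visible of it) and "at" ([column, row] in pixels, amid what is visible of it).
- manip.mark_of(target, camera): "at" ([column, row] in pixels: a listed point, or the origin of a listed thing).
The state is a dict: "time": time; "joint_positions": joint angles; "joint_vel": joint speeds; "effort": joint torques, N m; "position": TCP position; "tool_rot": TCP orientation; "contact_force": force on the tool from outside, world axes, zero at the start; "ft_torque": the same for the moment, N m; "grip_width": finger opening in m; "finger_force": force on a finger pad.
Only numpy, scipy, OpenCV 4.12 (cv2) and the standard library are available. Lean on these libraries where they do the work, as an engineer would, in place of code of your own. Each camera call takes 0.05 s, during which the arm holds its last target. There are 200 camera calls.

TASK

Three long dark cigars lie in the lanes of the wooden aligning rack, short of its stop. Push each one along its lane with the fingertips until its far end rests against the stop rail, without gripping or lifting any of them. Leave the short offcut in the fourth lane, the cigar beside the rack and everything else where they are.

Things in the scene. Friction and masses are not known exactly. Their poses are not given: they have to be found in the camera images.
- rack: Low wooden rack fixed to the table; place and turn vary. Origin on the table amid the lanes; x points along the lanes to the stop, a rail across the far end (near face at x = +60 mm, 18 thick, 216 wide, 32 high). Five slats 16 wide, 18 high, end at x = -62. Between them four floorless lanes 34 wide, at y = -75, -25, 25, 75, open at the near end.
- rack_stop (a point): Middle of the stop rail's near face (x = +60 mm, y = 0 in the rack's frame), 11.5 mm above the table.
- cigar_a: Loose long dark cigar, 23 mm thick, 152 mm long along its y axis, about 30 g, slides and does not roll. It lies on the table in one of the lanes (which varies), its +y end 20 to 65 mm short of the stop. Origin under its middle, on the table. When home, about 30 mm of it still stands out of the lane.
- cigar_a_far (a point): Centre of cigar_a's far (+y) end face, about 11.5 mm above the table: this end must meet the stop.
- cigar_a_near (a point): Centre of cigar_a's near (-y) end face, towards the robot, about 11.5 mm above the table: the end to push.
- cigar_b: Loose long dark cigar, 23 mm thick, 158 mm long along its y axis, about 30 g, slides and does not roll. It lies on the table in one of the lanes (which varies), its +y end 20 to 65 mm short of the stop. Origin under its middle, on the table. When home, about 30 mm of it still stands out of the lane.
- cigar_b_far (a point): Centre of cigar_b's far (+y) end face, about 11.5 mm above the table: this end must meet the stop.
- cigar_b_near (a point): Centre of cigar_b's near (-y) end face, towards the robot, about 11.5 mm above the table: the end to push.
- cigar_c: Loose long dark cigar, 22 mm thick, 150 mm long along its y axis, about 30 g, slides and does not roll. It lies on the table in one of the lanes (which varies), its +y end 20 to 65 mm short of the stop. Origin under its middle, on the table. When home, about 30 mm of it still stands out of the lane.
- cigar_c_far (a point): Centre of cigar_c's far (+y) end face, about 11.5 mm above the table: this end must meet the stop.
- cigar_c_near (a point): Centre of cigar_c's near (-y) end face, towards the robot, about 11.5 mm above the table: the end to push.
- tuck_cutter: Cast-iron tuck cutter screwed to the table right of the rack, always in the same place; 190 mm across (world y -0.24 to -0.03, x 0.52 to 0.64), its raised lever about 220 mm high. Not used: an arm swinging over from the right at low height would strike it.
- offcut: Loose short cigar offcut, 20 mm thick, 43 mm long (y), lying in the remaining lane; stays where it is. Origin under its middle, on the table.
- spare_cigar: Loose single half-rolled cigar, 22 mm thick, 150 mm long (y), on the table outside the rack, to its left; stays where it is. Origin under its middle.
- punch: Loose brass cap punch standing upright, 21 mm diameter, 49 mm high, to the right of the rack; stays. Origin under its middle.
- pencil: Loose pencil, 7 mm thick, 112 mm long (y), on the table to the right; stays. Origin under its middle.
- gauge: Loose flat wooden ring gauge with four holes, 170 (x) x 55 (y) x 10 mm, on the table to the right; stays. Origin under its middle.

How it is judged:
By the outcome, as a careful person would: the job done as asked, in the order asked, and still so for the second after the job is handed in, with the robot touching nothing.
It also fails if it takes over 48 s, if anything falls off the work surface, if the arm or the gripper's body presses on something with over 40 N, if the wrist force passes 120 N, or if a joint passes its speed limit or range.

## Working session

There is one attempt and no reset: what is moved stays moved. The work goes in short steps, Python scripts to look and compute and a tool call to move; the robot and the scene stay as the last step left them, time stands still between calls to the robot, and variables do not carry over. Pictures are saved under pics/ and viewed, at most 10 in all, crops included, and the job is handed in when it is done.

Besides the shell and the picture viewer there is one more tool, called after "Request:" as a command line: name --argument value ..., lists and objects as JSON in quotes. drive_tool: Moves the arm, as the interface text tells. Its arguments: {"type":"object","properties":{"plan":{"type":"array","items":{"type":"array","items":{"type":"array","items":{"type":"number"}}}},"hand":{"type":"number"}},"required":["plan"]}

```bash
mkdir -p pics; cat > h.py <<'E'
import numpy as np, cv2
from rig import manip
from scipy.spatial.transform import Rotation as Ro
def w(cap,uv,z,st=None):
    K=cap["camera_matrix"]; d=np.linalg.inv(K)@np.array([uv[0],uv[1],1.])
    if "R" in cap: R=np.array(cap["R"]).T; o=-R@np.array(cap["t"])
    else:
        T=np.array(cap["tool_from_camera"]); A=Ro.from_quat(st["tool_rot"]).as_matrix()
        R=A@T[:3,:3]; o=A@T[:3,3]+np.array(st["position"])
    d=R@d; return o+d*(z-o[2])/d[2]
E
python3 - <<'E'
from h import *
s=manip.observe(); print({k:np.round(v,3) for k,v in s.items()})
ims=[]
for c in ("scene","side"):
    cap=manip.capture(c); ims.append(cap["img"])
    cv2.imwrite(f"pics/{c}0.png",cap["img"][:,:,::-1])
    for n,z in [("rack",0),("rack_stop",.0115),("cigar_a",0),("cigar_a_far",.0115),("cigar_a_near",.0115),("offcut",0),("spare_cigar",0),("punch",0),("pencil",0),("gauge",0)]:
        for r in manip.mark_of(n,c)[:5]:
            print(c,n,round(r["p"],2),np.round(r["at"]),np.round(w(cap,r["at"],z)[:2],3))
E
```

```text
{'time': np.float64(0.0), 'joint_positions': array([ 1.259,  0.469, -0.049,  1.534,  0.024,  1.141, -0.082]), 'joint_vel': array([-0.   , -0.001,  0.   , -0.001,  0.   , -0.001, -0.   ]), 'effort': array([ 1.0000e-03, -5.0797e+01, -8.0000e-02, -2.3615e+01, -6.1000e-02,
        3.8000e-02,  0.0000e+00]), 'position': array([ 0.188, -0.648,  0.243]), 'tool_rot': array([ 0.99 ,  0.141, -0.   , -0.001]), 'contact_force': array([-0.129,  0.125,  0.174]), 'ft_torque': array([ 0.033, -0.046,  0.045]), 'finger_force': np.float64(0.0), 'grip_width': np.float64(0.087)}
scene rack 0.94 [199. 224.] [0.58  0.228]
scene rack 0.63 [224. 237.] [0.482 0.198]
scene rack 0.45 [184. 241.] [0.526 0.298]
scene rack_stop 0.78 [192. 208.] [0.652 0.217]
scene rack_stop 0.59 [211. 247.] [0.445 0.256]
scene cigar_a 0.84 [198. 238.] [0.519 0.258]
scene cigar_a 0.81 [184. 240.] [0.528 0.298]
scene cigar_a 0.64 [201. 210.] [0.643 0.194]
scene cigar_a 0.51 [210. 225.] [0.558 0.204]
scene cigar_a_far 0.65 [174. 227.] [0.589 0.301]
scene cigar_a_near 0.62 [191. 253.] [0.451 0.311]
scene offcut 0.6 [189. 206.] [0.685 
[... 242 characters left out ...]
gauge 0.53 [211. 247.] [0.46  0.248]
side rack 0.66 [223. 275.] [0.583 0.232]
side rack 0.59 [247. 256.] [0.553 0.151]
side rack_stop 0.66 [199. 266.] [0.651 0.233]
side cigar_a 0.93 [237. 272.] [0.554 0.21 ]
side cigar_a 0.86 [232. 302.] [0.526 0.301]
side cigar_a 0.78 [238. 289.] [0.53 0.26]
side cigar_a_far 0.65 [202. 290.] [0.607 0.301]
side cigar_a_near 0.77 [258. 305.] [0.46  0.298]
side offcut 0.59 [210. 279.] [0.61  0.254]
side offcut 0.42 [251. 258.] [0.539 0.153]
side spare_cigar 0.85 [191. 322.] [0.595 0.389]
side punch 0.39 [308. 205.] [ 0.46  -0.096]
side pencil 0.56 [322. 184.] [ 0.45  -0.202]
side pencil 0.3 [194. 319.] [0.592 0.379]
side gauge 0.71 [347. 145.] [ 0.432 -0.43 ]
```

View pics/scene0.png

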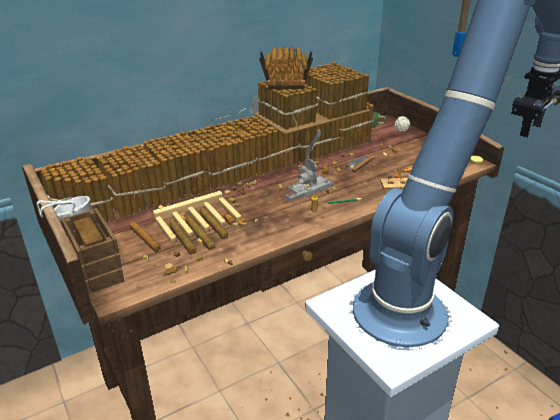

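View pics/side0.png

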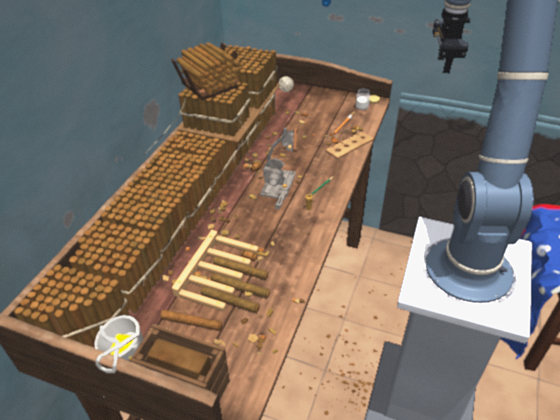

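The scene and side views agree. The rack centre is near (0.58, 0.23), at scene pixel (199, 224) and side pixel (223, 275). The three long cigars are in the left three lanes and the offcut is in the right one. I'll move up and round, then look from close by.

Request:
drive_tool --plan '[[[0.02,-0.012,-0.01,0,0,2],[0.06,-0.036,-0.025,0,0,5],[0.1,-0.06,-0.04,0,0,8],[0.14,-0.085,-0.05,0,0,11],[0.18,-0.11,-0.06,0,0,14],[0.215,-0.13,-0.07,0,0,17],[0.25,-0.15,-0.085,0,0,18],[0.28,-0.17,-0.095,0,0,18]]]' --hand 0

```text
time: 1.77
position: [0.3953, -0.4227, 0.3335]
tool_rot: [1.0, -0.016, 0.0, 0.0]
contact_force: [0.5, 0.1, -1.0]
grip_width: 0.0415
finger_force: 0.0
```

Request:
drive_tool --plan '[[[0.005,-0.04,0,0,0,0],[0.01,-0.08,0,0,0,0],[0.015,-0.12,0,0,0,0],[0.02,-0.16,0,0,0,0],[0.03,-0.2,0,0,0,0],[0.04,-0.24,0,0,0,0],[0.04,-0.28,0,0,0,0],[0.04,-0.32,0,0,0,0]]]'

```text
time: 2.43
position: [0.4443, -0.1036, 0.3329]
tool_rot: [1.0, -0.016, 0.0, 0.0]
contact_force: [0.1, 0.2, -0.4]
grip_width: 0.001
finger_force: 0.0
```

Request:
drive_tool --plan '[[[0,-0.04,0,0,0,0],[0,-0.08,0,0,0,0],[0,-0.12,0,0,0,0],[0,-0.16,0,0,0,0],[0,-0.2,0,0,0,0],[0,-0.24,0,0,0,0],[0,-0.28,0,0,0,0],[0,-0.29,0,0,0,0]]]'

```text
time: 3.1
position: [0.4519, 0.1912, 0.3333]
tool_rot: [1.0, -0.011, 0.0, -0.002]
contact_force: [0.2, 0.3, 0.3]
grip_width: 0.0008
finger_force: 0.0
```

```bash
cat > look.py <<'E'
import sys
from h import *
manip.capture("wrist"); manip.capture("wrist")
s=manip.observe(); cap=manip.capture("wrist")
print(s["time"],np.round(s["position"],4),np.round(s["tool_rot"],4),np.round(s["joint_positions"],2))
cv2.imwrite(f"pics/{sys.argv[1]}.png",cap["img"][:,:,::-1])
for n,z in [("rack",0),("rack_stop",.0115),("cigar_a",0),("cigar_a_far",.0115),("cigar_a_near",.0115),("offcut",0),("spare_cigar",0)]:
    for r in manip.mark_of(n,"wrist")[:5]:
        print(n,round(r["p"],2),np.round(r["at"]),np.round(w(cap,r["at"],z,s)[:2],4))
E
python3 look.py w1
```

```text
3.2 [0.4527 0.187  0.3328] [ 9.999e-01 -1.270e-02  0.000e+00 -6.000e-04] [ 0.1   0.14 -0.64  1.81  0.09  1.22 -2.16]
rack 0.71 [244.  61.] [0.5965 0.2288]
rack_stop 0.6 [248.   8.] [0.654  0.2207]
rack_stop 0.31 [230. 169.] [0.4573 0.2548]
cigar_a 0.86 [269.  93.] [0.5563 0.1982]
cigar_a 0.77 [194. 113.] [0.5329 0.3015]
cigar_a 0.74 [230. 117.] [0.5261 0.2519]
cigar_a_far 0.67 [190.  47.] [0.612  0.2959]
cigar_a_far 0.63 [196. 168.] [0.4598 0.3027]
cigar_a_near 0.59 [198. 169.] [0.4577 0.3003]
offcut 0.59 [305. 100.] [0.546  0.1505]
spare_cigar 0.79 [120.  65.] [0.5954 0.3922]
spare_cigar 0.42 [228.  49.] [0.6109 0.2492]
```

View pics/w1.png

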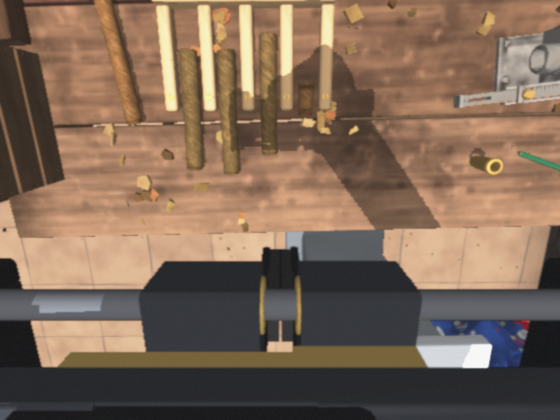

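The wrist view shows three dark cigars with near ends at about (197,168), (231,172) and (269,153). The offcut is at (305,97), the slat ends are near row 108, and the stop is at the top edge.

```bash
python3 - <<'E'
from h import *
s=manip.observe(); cap=manip.capture("wrist")
f=lambda u,v,z:w(cap,(u,v),z,s)[:2]
for n,z,P in [("slatnear",.018,[(171,109),(209,109),(246,109),(287,108),(325,108)]),("slatfar",.018,[(166,8),(205,8),(246,8),(287,8),(327,8)]),("near",.0115,[(197,168),(231,172),(269,153)]),("far",.0115,[(188,50),(227,51),(267,34)])]:
    print(n,[np.round(f(*p,z),4).tolist() for p in P])
def draw(m): pass
for r in manip.silhouettes("cigar_a","wrist")[:4]:
    m=r["pixels"]; ys,xs=np.nonzero(m); p=np.array([f(x,y,.0115) for x,y in zip(xs,ys)])
    c=p.mean(0); _,_,V=np.linalg.svd(p-c,full_matrices=False); d=V[0]*np.sign(V[0][0]); t=(p-c)@d
    print(round(r["p"],2),"near",np.round(c+d*t.min(),4),"far",np.round(c+d*t.max(),4),"len",round(np.ptp(t),4),"yaw",round(np.degrees(np.arctan2(d[1],d[0])),2))
E
```

```text
slatnear [[0.5405, 0.3205], [0.5389, 0.2711], [0.5374, 0.223], [0.5369, 0.1696], [0.5352, 0.1202]]
slatfar [[0.6565, 0.312], [0.655, 0.2651], [0.6534, 0.2158], [0.6518, 0.1665], [0.6502, 0.1184]]
near [[0.4615, 0.2963], [0.4544, 0.2496], [0.4789, 0.1956]]
far [[0.6108, 0.2923], [0.608, 0.2432], [0.6257, 0.192]]
0.81 near [0.4576 0.3046] far [0.611  0.2989] len 0.1536 yaw -2.1
0.74 near [0.4489 0.2544] far [0.6085 0.2525] len 0.1596 yaw -0.68
0.68 near [0.475  0.2008] far [0.626  0.1984] len 0.151 yaw -0.91
```

Request:
drive_tool --plan '[[[-0.005,-0.02,0.03,0,0,0],[-0.01,-0.04,0.06,0,0,0],[-0.015,-0.06,0.09,0,0,0],[-0.025,-0.08,0.12,0,0,0],[-0.03,-0.1,0.15,0,0,0],[-0.033,-0.115,0.18,0,0,0],[-0.033,-0.115,0.2,0,0,0],[-0.033,-0.115,0.2,0,0,0]]]'

```text
time: 4.37
position: [0.4214, 0.2989, 0.1287]
tool_rot: [1.0, -0.015, -0.004, 0.002]
contact_force: [-0.2, -0.4, -0.0]
grip_width: 0.0004
finger_force: 0.0
```

```bash
python3 - <<'E'
from h import *
for i in range(3): manip.capture("wrist"); 
s=manip.observe(); cap=manip.capture("wrist")
print(s["time"],np.round(s["position"],4),np.round(s["tool_rot"],4),np.round(s["joint_positions"],2))
cv2.imwrite("pics/w2.png",cap["img"][:,:,::-1])
E
```

```text
4.5167 [0.4248 0.3001 0.1336] [ 9.999e-01 -1.610e-02  7.000e-04 -3.000e-04] [-0.2   0.42 -0.62  1.98  0.33  0.83 -2.6 ]
```

View pics/w2.png

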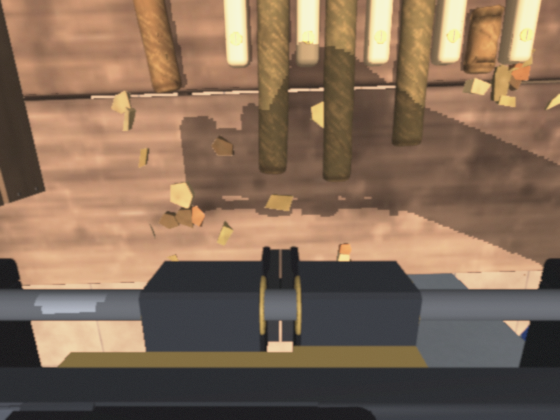

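The close view shows the near ends at (273,172), (338,178) and (408,142). Joint 7 is near its limit, so I'll turn −90° and push with the backs of the fingers along tool y.

Request:
drive_tool --plan '[[[0,0,0,0,0,-5],[0,0,0,0,0,-12],[0,0,0,0,0,-19],[0,0,0,0,0,-26],[0,0,0,0,0,-33],[0,0,0,0,0,-40],[0,0,0,0,0,-47],[0,0,0,0,0,-54]]]'

```text
time: 5.23
position: [0.4255, 0.2999, 0.1346]
tool_rot: [0.897, 0.442, 0.002, 0.0]
contact_force: [-0.0, -0.8, -0.1]
grip_width: 0.0006
finger_force: 0.0
```

Request:
drive_tool --plan '[[[0,0,0,0,0,-7],[0,0,0,0,0,-14],[0,0,0,0,0,-21],[0,0,0,0,0,-28],[0,0,0,0,0,-34],[0,0,0,0,0,-36],[0,0,0,0,0,-36]]]'

```text
time: 5.82
position: [0.4254, 0.2997, 0.1342]
tool_rot: [0.719, 0.695, 0.001, 0.001]
contact_force: [0.2, 0.4, -0.7]
grip_width: 0.0001
finger_force: 0.0
```

```bash
cat > seg.py <<'E'
from h import *
for i in range(3): manip.capture("wrist")
s=manip.observe(); cap=manip.capture("wrist")
A=Ro.from_quat(s["tool_rot"]).as_matrix()
print(s["time"],np.round(s["position"],4),"tool y yaw",np.round(np.degrees(np.arctan2(A[1,1],A[0,1])),2),"tilt",np.round(A[:,2],3),np.round(s["joint_positions"],2),np.round(s["contact_force"],1))
for r in manip.silhouettes("cigar_a","wrist")[:4]:
    ys,xs=np.nonzero(r["pixels"]); p=np.array([w(cap,(x,y),.0115,s)[:2] for x,y in zip(xs,ys)])
    if len(p)<50: continue
    c=p.mean(0); _,_,V=np.linalg.svd(p-c,full_matrices=False); d=V[0]*np.sign(V[0][0]); t=(p-c)@d
    print(round(r["p"],2),"at",np.round(r["at"]),"near",np.round(c+d*t.min(),4),"far",np.round(c+d*t.max(),4),"yaw",round(np.degrees(np.arctan2(d[1],d[0])),2))
E
python3 seg.py
```

```text
5.9667 [0.4248 0.2999 0.1336] tool y yaw -1.93 tilt [ 0.002  0.    -1.   ] [ 0.06  0.55 -0.99  1.97  0.58  0.93 -1.26] [ 0.  -0.2 -0.4]
0.97 at [459. 322.] near [0.5482 0.1888] far [0.6312 0.1859] yaw -2.03
0.82 at [418. 206.] near [0.4571 0.3035] far [0.6171 0.2968] yaw -2.39
0.58 at [425. 258.] near [0.4498 0.2606] far [0.6155 0.2484] yaw -4.22
```

Request:
drive_tool --plan '[[[0.003,0,0.03,0,0,0],[0.003,0,0.06,0,0,0],[0.003,0,0.085,0,0,0],[0.003,0,0.1,0,0,0],[0.003,0,0.103,0,0,0],[0.003,0,0.103,0,0,0],[0.003,0.006,0.103,0,0,0],[0.003,0.012,0.103,0,0,0]]]'

```text
time: 6.73
position: [0.4371, 0.3035, 0.031]
tool_rot: [0.718, 0.696, 0.001, 0.0]
contact_force: [-0.1, -0.4, 0.1]
grip_width: 0.0004
finger_force: 0.0
```

Request:
drive_tool --plan '[[[0,0.006,0,0,0,0],[0,0.012,0,0,0,0],[0,0.018,0,0,0,0],[0,0.024,0,0,0,0],[0,0.03,0,0,0,0],[0,0.036,0,0,0,0],[0,0.042,0,0,0,0],[0,0.045,0,0,0,0]]]'

```text
time: 7.4
position: [0.4821, 0.3011, 0.0295]
tool_rot: [0.718, 0.696, 0.0, 0.0]
contact_force: [-0.4, -0.4, 0.8]
grip_width: 0.0008
finger_force: 0.2
```

```bash
python3 seg.py
```

```text
7.55 [0.4813 0.3012 0.0295] tool y yaw -1.82 tilt [ 0.  0. -1.] [-0.03  0.74 -0.83  1.93  0.75  0.82 -1.31] [-0.3  0.4  0.9]
0.63 at [465. 344.] near [0.4735 0.2542] far [0.6162 0.2487] yaw -2.21
```

Now small steps while I watch the force.

Request:
drive_tool --plan '[[[0,0.002,0,0,0,0],[0,0.004,0,0,0,0],[0,0.006,0,0,0,0],[0,0.008,0,0,0,0],[0,0.009,0,0,0,0],[0,0.01,0,0,0,0],[0,0.01,0,0,0,0]]]'

```text
time: 8.23
position: [0.4913, 0.3009, 0.0296]
tool_rot: [0.718, 0.696, 0.0, 0.0]
contact_force: [0.6, 0.7, -0.1]
grip_width: 0.0005
finger_force: 0.0
```

```bash
python3 - <<'E'
from h import *
s=manip.observe(); print(s["contact_force"],s["position"])
cap=manip.capture("side"); im=cap["img"][220:340,150:310,::-1]
a=cv2.resize(im,None,fx=4.5,fy=4.5,interpolation=cv2.INTER_CUBIC); cv2.imwrite("pics/s2.png",a)
E
```

```text
[ 0.64740214  0.715419   -0.08339425] [0.49127691 0.30094709 0.02959205]
```

View pics/s2.png

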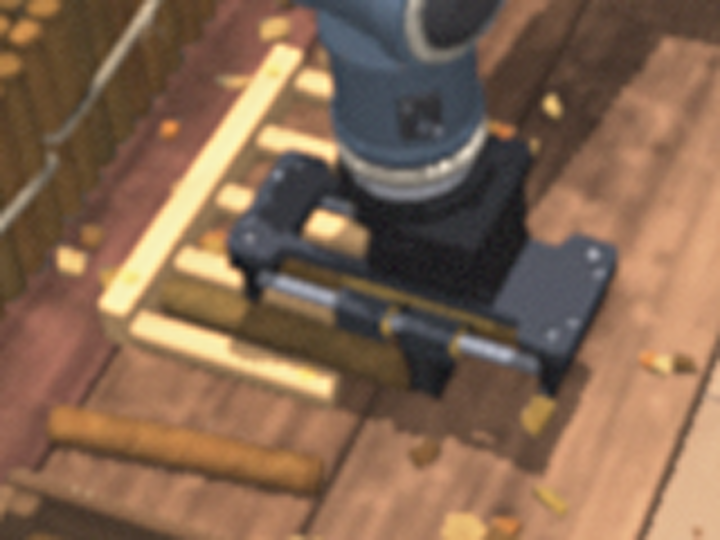

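The side crop shows the left cigar close to the stop, with a small gap still at crop (155,290). I'll continue gently.

Request:
drive_tool --plan '[[[0,0.001,0,0,0,0],[0,0.002,0,0,0,0],[0,0.003,0,0,0,0],[0,0.004,0,0,0,0],[0,0.005,0,0,0,0]]]'

```text
time: 8.7
position: [0.4957, 0.3008, 0.0296]
tool_rot: [0.718, 0.696, -0.0, -0.0]
contact_force: [-2.7, -0.9, 1.9]
grip_width: 0.0003
finger_force: 1.5
```

Request:
drive_tool --plan '[[[0,0.001,0,0,0,0],[0,0.002,0,0,0,0],[0,0.003,0,0,0,0]]]'

```text
time: 8.95
position: [0.4958, 0.3008, 0.0296]
tool_rot: [0.718, 0.696, -0.002, -0.001]
contact_force: [-9.8, -1.4, 7.8]
grip_width: 0.0006
finger_force: 4.9
```

The left cigar is home: the force rises with contact at TCP x 0.4957. Next is the middle cigar.

Request:
drive_tool --plan '[[[0,-0.01,0,0,0,0],[0,-0.025,-0.005,0,0,0],[0,-0.05,-0.03,0,0,0],[-0.01,-0.075,-0.05,0,0,0],[-0.04,-0.08,-0.05,0,0,0],[-0.05,-0.08,-0.05,0,0,0],[-0.05,-0.08,-0.03,0,0,0],[-0.05,-0.08,-0.02,0,0,0]]]'

```text
time: 9.62
position: [0.4184, 0.2516, 0.0486]
tool_rot: [0.719, 0.695, 0.0, 0.001]
contact_force: [0.2, -1.2, 0.1]
grip_width: 0.0004
finger_force: 0.0
```

```bash
python3 seg.py
```

```text
9.7667 [0.4174 0.2533 0.0488] tool y yaw -1.8 tilt [-0.002 -0.    -1.   ] [ 0.06  0.62 -0.89  2.1   0.72  0.76 -1.32] [-0.4  0.8 -0.6]
0.89 at [451. 249.] near [0.449  0.2552] far [0.5789 0.2509] yaw -1.9
0.78 at [501. 162.] near [0.5018 0.3023] far [0.5706 0.2982] yaw -3.44
0.75 at [471. 329.] near [0.501  0.1957] far [0.5685 0.1936] yaw -1.79
```

Request:
drive_tool --plan '[[[0.001,0,0.012,0,0,0],[0.001,0,0.019,0,0,0],[0.001,0.006,0.019,0,0,0],[0.001,0.012,0.019,0,0,0],[0.001,0.018,0.019,0,0,0],[0.001,0.024,0.019,0,0,0],[0.001,0.03,0.019,0,0,0],[0.001,0.036,0.019,0,0,0]]]'

```text
time: 10.53
position: [0.4544, 0.2531, 0.0308]
tool_rot: [0.718, 0.696, 0.0, 0.0]
contact_force: [-0.1, 0.4, 1.0]
grip_width: 0.0002
finger_force: 0.2
```

Request:
drive_tool --plan '[[[0,0.006,0,0,0,0],[0,0.012,0,0,0,0],[0,0.018,0,0,0,0],[0,0.022,0,0,0,0],[0,0.025,0,0,0,0],[0,0.027,0,0,0,0],[0,0.028,0,0,0,0],[0,0.028,0,0,0,0]]]'

```text
time: 11.2
position: [0.4816, 0.2522, 0.0306]
tool_rot: [0.718, 0.696, 0.0, 0.0]
contact_force: [0.1, 0.5, -0.4]
grip_width: 0.0004
finger_force: 0.0
```

Request:
drive_tool --plan '[[[0,0.001,0,0,0,0],[0,0.002,0,0,0,0],[0,0.003,0,0,0,0],[0,0.004,0,0,0,0],[0,0.005,0,0,0,0],[0,0.006,0,0,0,0]]]'

```text
time: 11.7
position: [0.4876, 0.252, 0.0306]
tool_rot: [0.718, 0.696, -0.0, 0.0]
contact_force: [0.2, -0.2, -0.6]
grip_width: 0.0005
finger_force: 0.1
```

Request:
drive_tool --plan '[[[0,0.001,0,0,0,0],[0,0.002,0,0,0,0],[0,0.003,0,0,0,0],[0,0.004,0,0,0,0]]]'

```text
time: 12.03
position: [0.4892, 0.252, 0.0306]
tool_rot: [0.718, 0.696, -0.002, -0.001]
contact_force: [-7.9, -0.8, 5.0]
grip_width: 0.0003
finger_force: 4.0
```

The middle cigar is home (contact at x 0.489). Next is the right one.

Request:
drive_tool --plan '[[[0,-0.01,0,0,0,0],[0,-0.025,-0.005,0,0,0],[0,-0.045,-0.03,0,0,0],[-0.01,-0.055,-0.05,0,0,0],[-0.04,-0.055,-0.05,0,0,0],[-0.05,-0.055,-0.05,0,0,0],[-0.05,-0.055,-0.03,0,0,0],[-0.05,-0.055,-0.02,0,0,0]]]'

```text
time: 12.7
position: [0.4352, 0.202, 0.0494]
tool_rot: [0.719, 0.695, -0.0, 0.0]
contact_force: [-0.1, -0.0, -0.6]
grip_width: 0.0004
finger_force: 0.0
```

```bash
python3 seg.py
```

```text
12.85 [0.4344 0.2038 0.0497] tool y yaw -1.77 tilt [-0.002 -0.    -1.   ] [ 0.17  0.61 -0.89  2.12  0.71  0.75 -1.22] [1.  0.4 0.2]
0.94 at [489.  63.] near [0.5033 0.3024] far [0.5779 0.2986] yaw -2.93
0.9 at [458. 246.] near [0.4737 0.2026] far [0.5965 0.1974] yaw -2.4
0.61 at [476. 167.] near [0.4964 0.2517] far [0.588  0.2487] yaw -1.84
```

Request:
drive_tool --plan '[[[-0.001,0,0.012,0,0,0],[-0.001,0,0.019,0,0,0],[-0.001,0.006,0.019,0,0,0],[-0.001,0.012,0.019,0,0,0],[-0.001,0.018,0.019,0,0,0],[-0.001,0.024,0.019,0,0,0],[-0.001,0.03,0.019,0,0,0],[-0.001,0.036,0.019,0,0,0]]]'

```text
time: 13.62
position: [0.4718, 0.2016, 0.0318]
tool_rot: [0.718, 0.696, 0.0, 0.0]
contact_force: [0.1, -0.2, -0.0]
grip_width: 0.0005
finger_force: 0.2
```

Request:
drive_tool --plan '[[[0,0.005,0,0,0,0],[0,0.01,0,0,0,0],[0,0.013,0,0,0,0],[0,0.016,0,0,0,0],[0,0.017,0,0,0,0],[0,0.018,0,0,0,0],[0,0.019,0,0,0,0],[0,0.02,0,0,0,0]]]'

```text
time: 14.28
position: [0.4908, 0.2009, 0.0316]
tool_rot: [0.718, 0.696, -0.0, 0.0]
contact_force: [-0.5, -0.8, -0.5]
grip_width: 0.0006
finger_force: 0.1
```

Request:
drive_tool --plan '[[[0,0.001,0,0,0,0],[0,0.002,0,0,0,0],[0,0.003,0,0,0,0],[0,0.004,0,0,0,0]]]'

```text
time: 14.62
position: [0.495, 0.2008, 0.0316]
tool_rot: [0.718, 0.696, 0.0, 0.0]
contact_force: [-0.4, 0.7, 0.3]
grip_width: 0.0005
finger_force: 0.1
```

Request:
drive_tool --plan '[[[0,0.001,0,0,0,0],[0,0.002,0,0,0,0],[0,0.003,0,0,0,0],[0,0.004,0,0,0,0]]]'

```text
time: 14.95
position: [0.4964, 0.2007, 0.0315]
tool_rot: [0.718, 0.696, -0.002, -0.001]
contact_force: [-8.9, -0.1, 7.1]
grip_width: 0.0003
finger_force: 4.3
```

All three are home. I'll back off, rise and check.

Request:
drive_tool --plan '[[[0,-0.01,0,0,0,0],[0,-0.025,-0.005,0,0,0],[0,-0.04,-0.03,0,0,0],[0,-0.04,-0.07,0,0,0],[0,-0.04,-0.11,0,0,0],[0,-0.04,-0.15,0,0,0],[0,-0.04,-0.19,0,0,0],[0,-0.04,-0.22,0,0,0]]]'

```text
time: 15.62
position: [0.4593, 0.2027, 0.2548]
tool_rot: [0.718, 0.696, 0.002, 0.001]
contact_force: [1.1, 0.2, 0.3]
grip_width: 0.0005
finger_force: 0.0
```

Request:
drive_tool --plan '[[[0.02,0.02,-0.01,0,0,0],[0.04,0.03,-0.02,0,0,0],[0.06,0.04,-0.03,0,0,0],[0.06,0.04,-0.03,0,0,0],[0.06,0.04,-0.03,0,0,0]]]'

```text
time: 16.03
position: [0.5007, 0.2617, 0.2818]
tool_rot: [0.717, 0.697, 0.001, 0.0]
contact_force: [-0.9, -0.6, 0.0]
grip_width: 0.0003
finger_force: 0.0
```

```bash
python3 seg.py; python3 - <<'E'
from h import *
s=manip.observe();cap=manip.capture("wrist"); a=cap["img"][:,:,::-1]
for n in ("offcut","spare_cigar"):
    for r in manip.mark_of(n,"wrist")[:2]: print(n,round(r["p"],2),np.round(w(cap,r["at"],0,s)[:2],3))
cv2.imwrite("pics/end.png",cv2.resize(a,None,fx=1.42,fy=1.42))
E
```

```text
16.1833 [0.5002 0.2595 0.2808] tool y yaw -1.81 tilt [-0.001 -0.002 -1.   ] [ 0.25  0.46 -1.1   1.71  0.43  1.24 -0.98] [-0.2 -0.7  0.1]
0.6 at [341. 184.] near [0.499  0.2519] far [0.6601 0.2462] yaw -2.01
0.58 at [344. 220.] near [0.505  0.1988] far [0.6577 0.1939] yaw -1.85
offcut 0.65 [0.545 0.15 ]
offcut 0.28 [0.664 0.244]
spare_cigar 0.76 [0.595 0.388]
```

View pics/end.png

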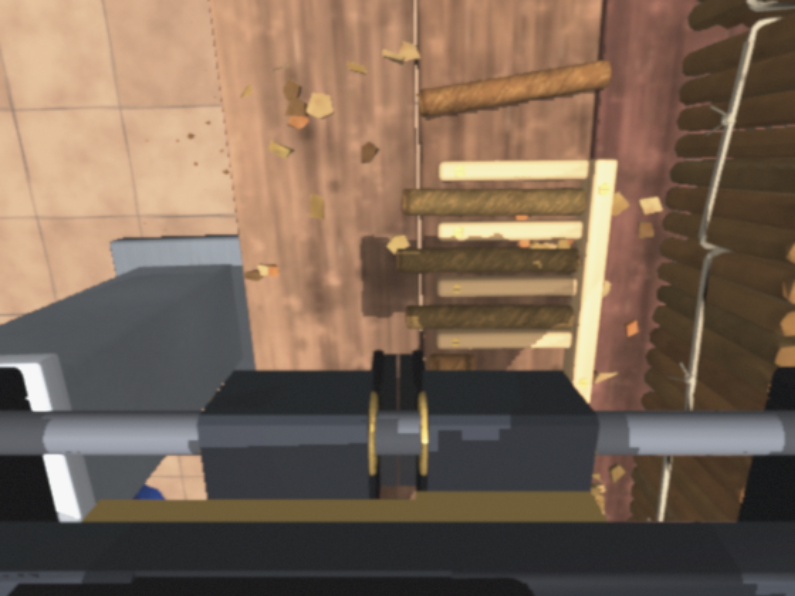

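The final view shows all three cigars meeting the stop, at (588,202), (578,260) and (573,318). The offcut and spare cigar haven't moved, and the gripper is clear.

```bash
python3 -c "
from rig import manip
print(manip.sign_off())"
```

```text
the job is handed in; nothing more can be done
None
```

I pushed all three long cigars home against the stop, confirmed by a rise in contact force on each and a final wrist-camera view; the offcut and spare cigar did not move, and I handed the job in at about 16 s.

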